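# Overhang a bolt plate on the calibration bench

### The arm

A 6-joint arm with a two-finger parallel gripper is mounted at the origin on the work surface. World frame = base frame: x ahead of the robot, y to its left, z up, the work surface at z = 0. Lengths are in mm, angles in rad, forces in N, time in s.
With the tool pointing down it reaches from about 275 to 750 mm from the base axis. Payload 10.2 kg.
Tool frame: the origin (TCP) lies midway between the tips of the shut fingers; the grasp point (between the pads) lies 19 mm behind it; z points along the fingers, y is the direction in which the jaws open and shut (so a half turn about z gives the same grasp; the last joint's range is limited). The gripper opens to 85 mm and grips with 20 to 120 N. Pads are 22 mm wide; open, the fingers measure 114 mm over their backs; the gripper's body (76 mm by 85 mm) begins 54 mm behind the grasp point. The pads swing forward as they close: fully open they stand 13 mm farther back than shut.
Start: joints at [-1.488, 0.313, 1.498, -0, 1.331, -0.223], TCP at [158.042, -500.654, 231.294] pointing down, gripper open.
Joint ranges: [-2.94, 2.94], [-0.97, 2.17], [0.19, 2.56], [-1.23, 4.37], [0.02, 3.11], [-2.88, 2.88]. Speed limits (rad/s): [2.39, 2.39, 3.01, 3.14, 3.14, 3.14].

### API

Orientations are given as a unit quaternion [w, x, y, z].
In Python, from rig import sense, optics, ctrl gives the robot as it stands.
- The arm moves only by the tool play_rows, never from a script. Its argument "plan" is a list of rows, each a list of 7 numbers: the shift along the world's x, y, z in mm, then the turn, a rotation vector about the world's x, y, z in rad, then the opening, from -1 (shut) to 1 (fully open), so that 0 is half open. A call has 1 to 5 rows; each row shifts and turns the pose as measured when the row begins; what a row does not reach is not made up. A row lasts 1/12 s, in which the tool goes at most 41.7 mm and 7.16 degrees, less where a joint would pass 70% of its speed; a pose out of reach is approached as far as the arm can. A call is refused whole if a number of a shift passes 41.7 or a number of a turn 0.125, either way. A call with a gripper value outside its range is refused whole. The fingers move at their own pace and stop on an object; "grip_force" is the grip in N (left out, the last holds). Time passes only in rows, so rows that do not move let the fingers close. It gives the time, the measured TCP pose, the force and the opening at its end, in the units of the state.
- sense(): the state, without advancing time (a new reading comes with each control period).
- optics.capture(name): name is "scene" or "top" or "wrist"; returns a dict with "img" (384x512x3 uint8, blue, green, red), "fx", "fy", "cx", "cy" (pixels), "world_to_cam" (4x4, takes a point from world to camera coordinates). Camera axes: x right, y up, looking along -z (the intrinsics and any distortion apply to the point x, -y, -z); pixel columns grow to the right and rows downward; lengths in mm; the calibration is good to about 2 mm. The wrist camera is an equidistant fisheye: a pixel r from the principal point sees the ray r / f radians off the axis. A picture is of the moment at which its call begins. There is no depth.
- ctrl.finish_job(): hands the job in, once; it reports no verdict.
The state is a dict: "time_s": time; "joints": joint angles; "dq": joint speeds; "tau": joint torques, N m; "eef_pos": TCP position; "ee_rot": TCP orientation; "force": force on the tool from outside, world axes, zero at the start; "wrist_torque": the same for the moment, N m; "grip_width": opening from 0.0 (shut) to 1.0 (fully open).
Only numpy, scipy, OpenCV 4.12 (cv2) and the standard library are available. Lean on these libraries where they do the work, as an engineer would, in place of code of your own. Each camera call takes 0.05 s, during which the arm holds its last target. There are 200 camera calls.

### The job

On the grey stone platform, slide the flat plate with the yellow end away from the robot, pushing or dragging it with the fingertips, until its yellow end, and only the yellow end (40 mm), hangs out over the platform's far edge, the one with the red stripe, so that bolts can be put through its holes from below. Leave the plate lying flat and square to that edge, and never lift or tip it. Leave the blue-ended plate and all the other things where they are.

Things in the scene. Friction and masses are not known exactly. Their poses are not given: they have to be found in the camera images.
- yellow_plate: The plate to slide: bare aluminium, 140 (x) by 90 (y) by 8 mm thick, about 0.27 kg, its last 40 mm (x from +30 to +70 mm) painted yellow, with two dark bolt holes. Lies loose and flat on either half of the platform, yellow end toward the far edge, up to 8 degrees out of square; ordinary dry friction. Origin at the centre of its underside; x points to the yellow end, z up.
- yellow_end (a point): Middle of the lower edge of the yellow end of the yellow-ended plate (its leading edge), 70 mm from the plate's origin along its x.
- plain_end (a point): Middle of the lower edge of the plain aluminium end of the same plate (its trailing edge), 70 mm from the plate's origin against its x.
- platform: Fixed grey stone platform, 260 (x) by 400 (y) by 50 mm high, flat top 50 mm above the table. Origin at the centre of its underside, on the table; x points across it to the far edge away from the robot, z up. It stands turned by up to 20 degrees.
- far_edge (a point): Middle of the platform's far upper edge (away from the robot, red stripe on the upright face below it), 130 mm from the platform's centre along its x, at the height of its top; same axes as the platform. The edge runs along y.
- blue_plate: The other plate, with a blue end instead of a yellow one, beside it on the other half of the platform, to be left alone; same size and axes as the yellow-ended one. Origin at the centre of its underside. A bystander.
- brass_adapter: Brass coupling, standing upright near the left (+y) side of the platform; round, 26 mm in diameter at the foot, 40 mm tall, origin at the centre of its underside. A bystander.
- steel_adapter: Steel coupling, standing upright near the right (-y) side of the platform; round, 26 mm in diameter at the foot, 40 mm tall, origin at the centre of its underside. A bystander.
- gauge: Round steel dial gauge lying on its back on the table right of the platform: 100 mm across, 38 mm high, with a brass stem 35 mm long. Origin at the centre of its underside. A bystander.
- spanner: Steel spanner, 170 mm long, lying on the table right of the platform, origin near its middle. A bystander.
- jar: Jar with a black lid, 56 mm across and 60 mm tall, standing on the table left of the platform, origin at the centre of its underside. A bystander.
- oil_bottle: Small closed bottle, 52 mm across and 130 mm tall, standing on the table left of the platform, origin at the centre of its underside. A bystander.
Mind the look-alikes: they are no part of the job. Leave any brown or green look-alike of the yellow_plate alone.

How it is judged:
By the outcome, as a careful person would: the job done as asked, in the order asked, and still so for the second after the job is handed in, with the robot touching nothing.
It also fails if it takes over 40 s, if anything falls off the work surface, if the arm or the gripper's body presses on something with over 40 N, if the wrist force passes 120 N, or if a joint passes its speed limit or range.

## Working session

There is one attempt and no reset: what is moved stays moved. The work goes in short steps, Python scripts to look and compute and a tool call to move; the robot and the scene stay as the last step left them, time stands still between calls to the robot, and variables do not carry over. Pictures are saved under pics/ and viewed, about 8 in all and at most 12, crops included, and the job is handed in when it is done.

Besides the shell and the picture viewer there is one more tool, called as a command line: name --pt "numbers of a row" for each row, then --argument value for the rest. play_rows: Moves the arm, as the interface text tells. Its arguments: {"type":"object","properties":{"plan":{"type":"array"},"grip_force":{"type":"number"}},"required":["plan"]}

```bash
mkdir -p pics; cat > h.py <<'E'
import numpy as np, cv2
from rig import sense, optics, ctrl
def snap(n,f):
    c=optics.capture(n); cv2.imwrite(f'pics/{f}.png',c['img']); np.savez(f'pics/{f}.npz',**{k:np.array(v) for k,v in c.items() if k!='img'}); return c
def ray(c,u,v,z):
    M=np.array(c['world_to_cam']); R=M[:3,:3]; o=-R.T@M[:3,3]
    d=R.T@np.array([(u-c['cx'])/c['fx'],-(v-c['cy'])/c['fy'],-1.])
    return o+d*(z-o[2])/d[2]
def proj(c,p):
    M=np.array(c['world_to_cam']); q=M[:3,:3]@np.array(p)+M[:3,3]
    return c['cx']+c['fx']*q[0]/-q[2], c['cy']-c['fy']*q[1]/-q[2]
E
python3 - <<'E'
from h import *
c=snap('top','top1'); print({k:v for k,v in c.items() if k!='img'})
c=snap('scene','sc1')
a=cv2.imread('pics/top1.png');
cv2.imwrite('pics/t1b.png',cv2.resize(a,(800,600),interpolation=cv2.INTER_CUBIC))
print(sense())
E
```

```text
{'fx': 388.5232550331967, 'fy': 388.5232550331967, 'cx': 254.70826214167485, 'cy': 183.84340446572833, 'world_to_cam': array([[-9.73696220e-03, -9.99651332e-01, -2.45439660e-02,
        -5.82172399e+00],
       [ 9.92274064e-01, -1.26952302e-02,  1.23413989e-01,
        -4.75293558e+02],
       [-1.23682549e-01, -2.31526636e-02,  9.92051703e-01,
        -1.22459022e+03],
       [ 0.00000000e+00,  0.00000000e+00,  0.00000000e+00,
         1.00000000e+00]])}
{'time_s': 0.1, 'joints': array([-1.48839531e+00,  3.13365672e-01,  1.49835900e+00, -2.12877475e-06,
        1.33100800e+00, -2.23402698e-01]), 'dq': array([-0.00068032, -0.00196743, -0.00151658, -0.00112651,  0.00043336,
       -0.00033553]), 'tau': array([ 3.67385233e-03, -4.12895930e+01, -2.60141015e+01, -9.91760658e-05,
        3.00637170e-03, -7.44170592e-07]), 'eef_pos': array([ 158.02329562, -500.40996474,  230.80761879]), 'ee_rot': array([-5.68670572e-04,  9.88333068e-01,  1.52306999e-01,  3.91219452e-05]), 'force': array([-0.78380986, -0.9533828 , -0.2418485 ]), 'wrist_torque': array([0.0246107 , 0.00564874, 0.06561519]), 'grip_width': 1.0025671608434545}
```

View pics/t1b.png

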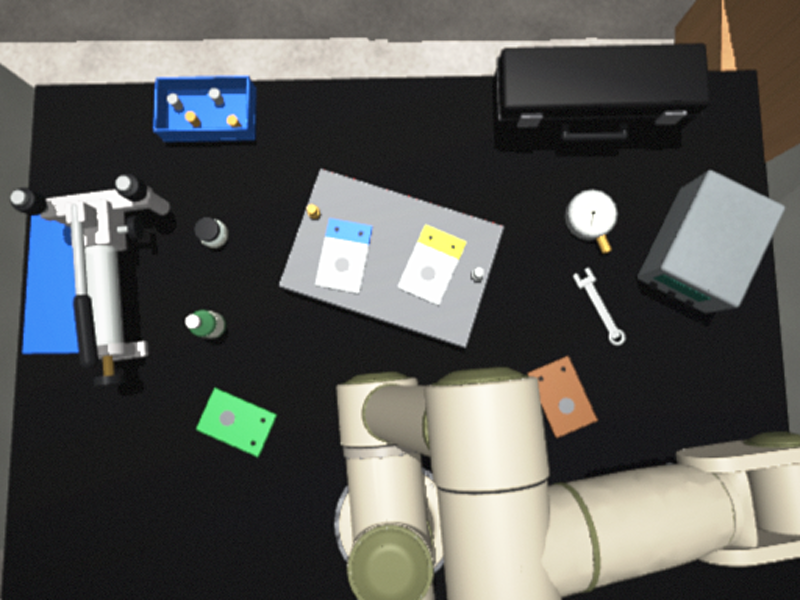

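View pics/sc1.png

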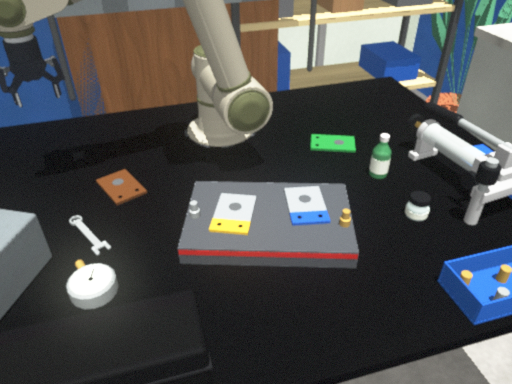

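Top view, enlarged: the yellow-ended plate is at (432,265) on the grey platform. Possible mix-ups are the blue-ended plate (343,256), the green one (236,422) and the brown one (565,397). I choose (432,265). The scene view shows the red stripe on the far face. Next is a close crop.

```bash
python3 - <<'E'
import cv2
a=cv2.imread('pics/top1.png')[100:230,175:330]
cv2.imwrite('pics/crop1.png',cv2.resize(a,(775,650)[0:2] if 0 else (715,600),interpolation=cv2.INTER_CUBIC)) # scale 4.613
E
```

```text
(no output)
```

View pics/crop1.png

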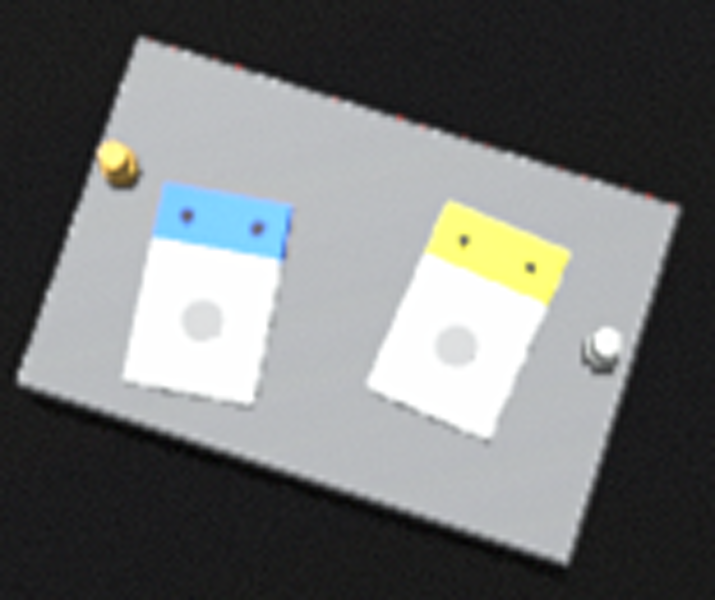

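The crop confirms the choice. The yellow plate's corners are at (448,201), (570,250), (490,438) and (368,385). The platform's corners are at (140,37), (680,207), (570,566) and (18,380), with the red stripe at the top.

```bash
cat >> h.py <<'E'
from scipy.optimize import least_squares
def load(f): return {k:v for k,v in np.load(f'pics/{f}.npz').items()}
def fit(c,px,L,W,z):  # px: far-left, far-right, near-right, near-left
    P=np.array([ray(c,u,v,z)[:2] for u,v in px]); l=np.array([[L,W],[L,-W],[-L,-W],[-L,W]])/2
    def f(p):
        s,k=np.sin(p[2]),np.cos(p[2]); return (l@np.array([[k,s],[-s,k]])+p[:2]-P).ravel()
    r=least_squares(f,[*P.mean(0),0]); return r.x,np.round(r.fun,1)
E
python3 - <<'E'
from h import *
c=load('top1'); s=600/130
t=lambda L:[((u+.5)/s-.5+175,(v+.5)/s-.5+100) for u,v in L]
p,e=fit(c,t([(140,37),(680,207),(570,566),(18,380)]),260,400,50); print(p,np.degrees(p[2]),e)
q,e=fit(c,t([(448,201),(570,250),(490,438),(368,385)]),140,90,58); print(q,np.degrees(q[2]),e)
k,sn=np.cos(p[2]),np.sin(p[2]); R=np.array([[k,sn],[-sn,k]])
print('plate in platform',R@(q[:2]-p[:2]),np.degrees(q[2]-p[2]))
for n,uv in dict(steel=(603,362),brass=(124,175)).items():
    print(n,R@(ray(c,*t([uv])[0],50)[:2]-p[:2]))
E
```

```text
[ 5.38510119e+02  1.38945343e+00 -3.30145416e-01] -18.915938935310965 [ 0.9  0.1 -0.2 -1.8  0.8  0.5 -1.5  1.2]
[ 5.19737243e+02 -8.04759054e+01 -4.16692090e-01] -23.874698129351547 [ 0.2 -0.4 -0.5  0.6  0.6  0.  -0.3 -0.3]
plate in platform [  8.78010985 -83.53003958] -4.9587591940405815
steel [   9.50609361 -180.13515386]
brass [ 31.40090706 177.38169677]
```

play_rows --pt "18 31 0 0 0 -0.042 0" --pt "18 31 0 0 0 -0.042 0" --pt "18 31 0 0 0 -0.042 0" --pt "18 31 0 0 0 -0.042 0" --pt "18 31 0 0 0 -0.042 0"

```text
time_s: 0.52
eef_pos: [246.8, -342.8, 227.7]
ee_rot: [-0.002, 0.999, 0.04, -0.0]
force: [2.0, -0.7, -0.2]
grip_width: 0.503
```

play_rows --pt "18 31 0 0 0 -0.042 0" --pt "18 31 0 0 0 -0.042 0" --pt "18 31 0 0 0 -0.042 0" --pt "18 31 0 0 0 -0.042 0" --pt "18 31 0 0 0 -0.042 0"

```text
time_s: 0.93
eef_pos: [338.6, -178.9, 226.9]
ee_rot: [-0.003, 0.997, -0.072, -0.0]
force: [-0.2, -0.6, -0.8]
grip_width: 0.496
```

play_rows --pt "18 31 0 0 0 -0.042 0" --pt "18 31 0 0 0 -0.042 0" --pt "18 31 0 0 0 -0.042 0" --pt "18 31 0 0 0 -0.042 0" --pt "0 0 0 0 0 0 0"

```text
time_s: 1.35
eef_pos: [413.6, -42.8, 226.6]
ee_rot: [-0.004, 0.987, -0.159, 0.0]
force: [-0.1, -0.9, -0.4]
grip_width: 0.502
```

play_rows --pt "7 -2 -32 0 0 -0.01 0" --pt "0 0 -32 0 0 0 0" --pt "0 0 -32 0 0 0 0" --pt "0 0 -32 0 0 0 0" --pt "0 0 -30 0 0 0 0"

```text
time_s: 1.77
eef_pos: [423.6, -43.7, 68.1]
ee_rot: [-0.002, 0.987, -0.16, 0.007]
force: [-0.2, 0.1, 0.4]
grip_width: 0.497
```

```bash
python3 - <<'E'
from h import *
s=sense(); print(s['eef_pos'],s['ee_rot'],s['force'])
a=snap('scene','sc2')['img'][150:280,150:380]; b=snap('wrist','w2')['img']
a=cv2.resize(a,(531,300),interpolation=cv2.INTER_CUBIC)
b=cv2.resize(b,(400,300))
cv2.imwrite('pics/v2.png',np.vstack([a[:, :531],np.pad(b,((0,0),(0,131),(0,0)))]))
E
```

```text
[423.60796255 -43.68723386  68.07558308] [-0.00207257  0.98711529 -0.15984271  0.00703003] [-0.20733881  0.05311205  0.38023966]
```

View pics/v2.png

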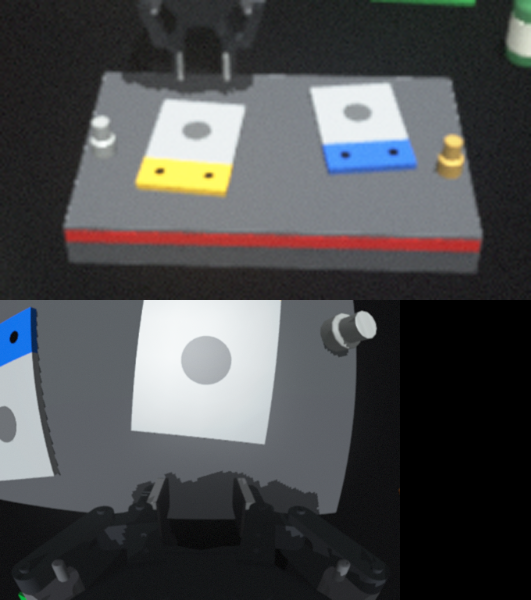

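The fingertips (180,65) and (227,65) in the upper half stand behind the plain end (165–245,102), centred and clear. Next I lower them until they touch the platform.

play_rows --pt "0 0 -6 0 0 0 0" --pt "0 0 -6 0 0 0 0" --pt "0 0 -3 0 0 0 0" --pt "0 0 0 0 0 0 0"

```text
time_s: 2.2
eef_pos: [423.5, -44.5, 54.3]
ee_rot: [-0.002, 0.987, -0.16, 0.005]
force: [-1.1, 0.9, 0.4]
grip_width: 0.5
```

play_rows --pt "0 0 -2 0 0 0 0" --pt "0 0 0 0 0 0 0"

```text
time_s: 2.37
eef_pos: [424.5, -45.0, 53.7]
ee_rot: [-0.002, 0.987, -0.16, 0.007]
force: [-0.1, -0.2, 1.3]
grip_width: 0.503
```

play_rows --pt "0 0 -2 0 0 0 0" --pt "0 0 0 0 0 0 0"

```text
time_s: 2.53
eef_pos: [425.1, -45.2, 52.4]
ee_rot: [-0.002, 0.987, -0.16, 0.008]
force: [1.0, 0.3, -0.0]
grip_width: 0.499
```

play_rows --pt "-1 1 -2 0 0 0 0" --pt "0 0 0 0 0 0 0"

```text
time_s: 2.7
eef_pos: [424.2, -44.1, 50.5]
ee_rot: [-0.002, 0.987, -0.16, 0.008]
force: [0.5, 0.1, 0.9]
grip_width: 0.501
```

play_rows --pt "0 0 -2 0 0 0 0" --pt "0 0 0 0 0 0 0"

```text
time_s: 2.87
eef_pos: [424.3, -44.1, 48.5]
ee_rot: [-0.002, 0.987, -0.16, 0.009]
force: [-0.7, 0.5, -0.5]
grip_width: 0.499
```

play_rows --pt "0 0 -2 0 0 0 0" --pt "0 0 0 0 0 0 0"

```text
time_s: 3.03
eef_pos: [424.6, -44.2, 48.6]
ee_rot: [-0.001, 0.987, -0.16, 0.009]
force: [-0.8, 0.0, -0.5]
grip_width: 0.497
```

play_rows --pt "0 0 -2 0 0 0 0" --pt "0 0 0 0 0 0 0"

```text
time_s: 3.2
eef_pos: [425.0, -44.4, 48.6]
ee_rot: [-0.001, 0.987, -0.159, 0.009]
force: [-0.3, 0.6, -0.6]
grip_width: 0.498
```

play_rows --pt "0 0 -2 0 0 0 0" --pt "0 0 0 0 0 0 0"

```text
time_s: 3.37
eef_pos: [425.3, -44.5, 48.5]
ee_rot: [-0.001, 0.987, -0.159, 0.01]
force: [-0.1, 0.5, -0.2]
grip_width: 0.502
```

play_rows --pt "-1 1 -4 0 0 0 0" --pt "0 0 0 0 0 0 0"

```text
time_s: 3.53
eef_pos: [426.3, -44.8, 49.1]
ee_rot: [0.001, 0.987, -0.158, 0.012]
force: [-0.9, 0.4, -0.1]
grip_width: 0.498
```

```bash
python3 - <<'E'
from h import *
s=sense(); print(s)
a=snap('scene','sc3')['img'][150:230,180:300]
cv2.imwrite('pics/v3.png',cv2.resize(a,(720,480),interpolation=cv2.INTER_CUBIC))
E
```

```text
{'time_s': 3.5333, 'joints': array([-0.38191223,  0.35468086,  2.00121644,  0.00558752,  0.76131525,
        1.50292692]), 'dq': array([-0.00316737, -0.02998877, -0.02767026, -0.0042283 ,  0.02211306,
       -0.00261247]), 'tau': array([-4.82754386e-02, -3.57479203e+01, -1.82237077e+01, -1.17175528e-01,
        1.70516856e-01,  2.24576349e-02]), 'eef_pos': array([426.25193513, -44.80625414,  49.08276762]), 'ee_rot': array([ 8.15602119e-04,  9.87307636e-01, -1.58338979e-01,  1.23180132e-02]), 'force': array([-0.85006695,  0.37033065, -0.09266   ]), 'wrist_torque': array([ 0.01463735, -0.00854311, -0.00175766]), 'grip_width': 0.4977588061343125}
```

View pics/v3.png

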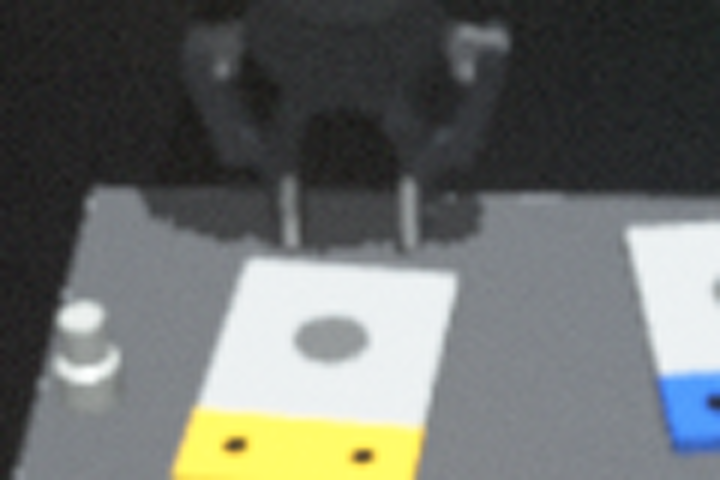

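play_rows --pt "0 0 0 0 0.024 0 0" --pt "0 0 0 0 0 0 0"

```text
time_s: 3.75
eef_pos: [426.6, -45.0, 49.2]
ee_rot: [0.003, 0.987, -0.158, 0.001]
force: [-0.2, 0.9, 0.0]
grip_width: 0.498
```

play_rows --pt "-2 0 -4 0 0 0 0"

```text
time_s: 3.83
eef_pos: [426.4, -45.1, 47.7]
ee_rot: [0.003, 0.987, -0.159, 0.003]
force: [-18.8, 14.2, 101.1]
grip_width: 0.5
```

```bash
python3 - <<'E'
from h import *
s=sense(); print(s)
E
```

```text
{'time_s': 3.8333, 'joints': array([-0.37756844,  0.36593324,  1.98836841, -0.00545857,  0.77988612,
        1.51585778]), 'dq': array([-0.012909  , -0.01725165,  0.03428642,  0.02027113, -0.06129564,
       -0.02062565]), 'tau': array([-4.87076104,  3.5315372 , -4.67515022, -1.66667003, -5.661643  ,
        0.03190303]), 'eef_pos': array([426.4438617 , -45.06768649,  47.67770332]), 'ee_rot': array([ 0.00267596,  0.98731703, -0.15870624,  0.00320284]), 'force': array([-18.77150818,  14.15195768, 101.09844964]), 'wrist_torque': array([ 2.81585763,  2.90556389, -0.09174732]), 'grip_width': 0.5004678971037997}
```

It was touching all along: the idle rows reset the target and released the load, so no force showed. Contact is at a TCP height of about 48.7. Next I lift about 3 mm, so the tips sit mid-plate.

play_rows --pt "0 0 3 0 0 0 0" --pt "0 0 0 0 0 0 0"

```text
time_s: 4.0
eef_pos: [427.3, -45.1, 51.8]
ee_rot: [0.003, 0.987, -0.159, 0.005]
force: [-0.1, -0.3, 0.0]
grip_width: 0.503
```

```bash
python3 - <<'E'
from h import *
s=sense(); print(s['eef_pos'],s['ee_rot'],s['force'])
a,b=s['eef_pos'][:2]-[538.5,1.4]; t=-.3301; print(np.cos(t)*a+np.sin(t)*b,-np.sin(t)*a+np.cos(t)*b)
from scipy.spatial.transform import Rotation as Ro
w,x,y,z=s['ee_rot'];M=Ro.from_quat([x,y,z,w]).as_matrix();print(M[:,2],np.degrees(np.arctan2(M[1,0],M[0,0])))
E
```

```text
[427.28156151 -45.1087691   51.82001575] [ 0.00263383  0.98732203 -0.15862301  0.00519664] [-0.11036567 -0.25167779  0.00248071]
-90.13850547517028 -80.04783878403384
[ 0.00942595 -0.00684949 -0.99993212] -18.25314297879787
```

play_rows --pt "7.6 -2.6 0 0.007 0.009 -0.011 0" --pt "7.6 -2.6 0 0 0 0 0" --pt "7.6 -2.6 0 0 0 0 0" --pt "7.6 -2.6 0 0 0 0 0" --pt "7.6 -2.6 0 0 0 0 0"

```text
time_s: 4.42
eef_pos: [464.4, -57.7, 49.8]
ee_rot: [-0.001, 0.986, -0.164, -0.002]
force: [-3.0, 0.2, 2.2]
grip_width: 0.501
```

```bash
cat >> h.py <<'E'
def rep():
    from scipy.spatial.transform import Rotation as Ro
    s=sense(); a,b=s['eef_pos'][:2]-[538.5,1.4]; t=-.3301
    w,x,y,z=s['ee_rot'];M=Ro.from_quat([x,y,z,w]).as_matrix()
    print('t',s['time_s'],'z',s['eef_pos'][2],'plat',np.cos(t)*a+np.sin(t)*b,-np.sin(t)*a+np.cos(t)*b,'F',s['force'],'zax',M[:2,2],'yaw',np.degrees(np.arctan2(M[1,0],M[0,0])))
E
python3 -c "
from h import *
rep()"
```

```text
t 4.4167 z 49.801223840743084 plat -50.95080446427416 -79.91242774778993 F [-3.02816627  0.20414078  2.19261167] zax [-0.0043763   0.00245277] yaw -18.854854768986165
```

Contact made with about 3 N of push. I'll raise the tips slightly and continue.

play_rows --pt "7.6 -2.6 1.2 0 -0.004 0 0" --pt "7.6 -2.6 0.4 0 0 0 0" --pt "7.6 -2.6 0.4 0 0 0 0" --pt "7.6 -2.6 0.4 0 0 0 0" --pt "0 0 0 0 0 0 0"

```text
time_s: 4.83
eef_pos: [499.2, -69.6, 51.0]
ee_rot: [-0.001, 0.987, -0.163, 0.0]
force: [0.2, -0.1, -0.3]
grip_width: 0.501
```

```bash
python3 -c "
from h import *
rep()"
```

```text
t 4.8333 z 51.01170199279848 plat -14.143792964933638 -79.8674799533807 F [ 0.16682194 -0.0992041  -0.31800484] zax [0.00083322 0.00266422] yaw -18.81483987097417
```

play_rows --pt "5.7 -1.9 0.2 0 0 0 0" --pt "5.7 -1.9 0.2 0 0 0 0" --pt "5.7 -1.9 0.2 0 0 0 0" --pt "3 -1 0.2 0 0 0 0" --pt "0 0 0 0 0 0 0"

```text
time_s: 5.25
eef_pos: [521.0, -76.7, 51.2]
ee_rot: [-0.002, 0.987, -0.163, -0.0]
force: [-1.7, 0.6, 0.5]
grip_width: 0.499
```

```bash
python3 - <<'E'
from h import *
rep()
a=snap('top','top4')['img'][100:230,175:330]; b=snap('scene','sc4')['img'][170:280,170:320]
a=cv2.resize(a,(715,600),interpolation=cv2.INTER_CUBIC); cv2.imwrite('pics/t4.png',a)
cv2.imwrite('pics/s4.png',cv2.resize(b,(750,550),interpolation=cv2.INTER_CUBIC))
E
```

```text
t 5.25 z 51.21665623232119 plat 8.796445616498847 -79.51169905729583 F [-1.72616731  0.61517287  0.53028812] zax [-0.00020922  0.00328225] yaw -18.786397534248632
```

View pics/t4.png

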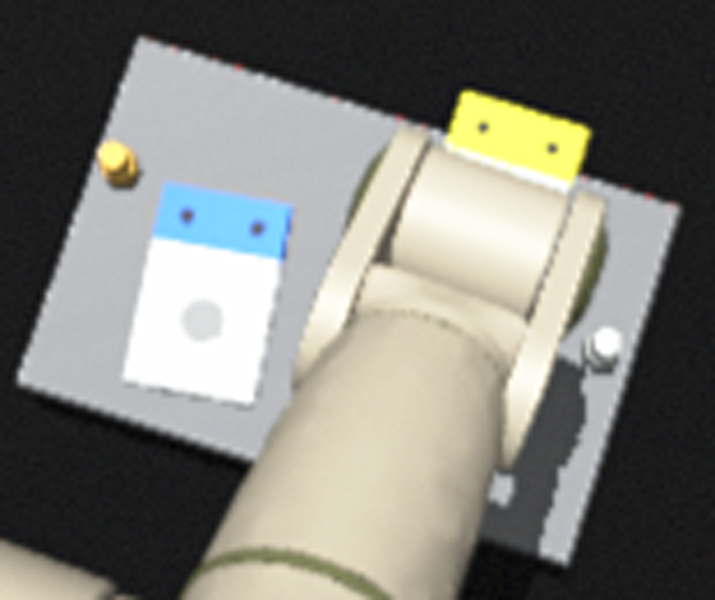

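View pics/s4.png

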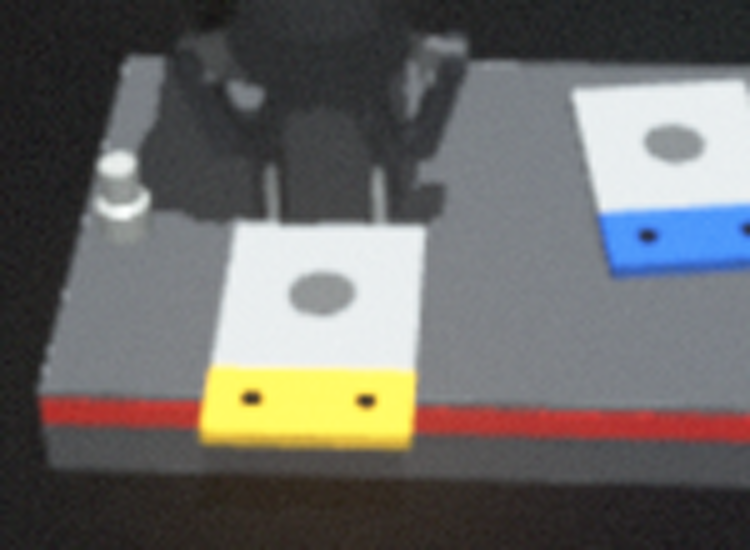

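The plate is square, with most of the yellow end over the red stripe. In the top crop the yellow corners are at (463,90) and (591,128), and the paint line runs from (446,147) to (578,182).

```bash
python3 - <<'E'
from h import *
c=load('top4'); s=600/130; im=cv2.imread('pics/top4.png')
t=lambda uv:((uv[0]+.5)/s-.5+175,(uv[1]+.5)/s-.5+100)
k,sn=np.cos(-.3301),np.sin(-.3301); R=np.array([[k,sn],[-sn,k]]); o=np.array([538.5,1.4])
P=lambda u,v,z:R@(ray(c,u,v,z)[:2]-o)
for uv in [(463,90),(591,128),(446,147),(578,182)]: print(uv,P(*t(uv),58))
for uv in [(140,37),(680,207)]: print('edge',P(*t(uv),50))
# yellow pixel area (linear blue-channel deficit)
f=im.astype(int); m=((f[...,2]>150)&(f[...,1]>140)&(f[...,0]<140)).astype(np.uint8); m[:,:265]=0;m[:100]=0
r=cv2.minAreaRect(cv2.findNonZero(m)); B=cv2.boxPoints(r); print(m.sum(),np.round(B,1).tolist()); print(np.array([P(*b,58) for b in B]).round(1))
E
```

```text
(463, 90) [160.42625141 -29.92721134]
(591, 128) [ 161.94600359 -122.68944867]
(446, 147) [118.07322359 -31.28428797]
(578, 182) [ 122.64938991 -125.67467656]
edge [129.15670355 199.62006911]
edge [ 129.64360249 -198.21084542]
872 [[255.1999969482422, 382.1000061035156], [272.6000061035156, 119.5999984741211], [392.1000061035156, 127.5], [374.70001220703125, 390.0]]
[[-620.7 -222.2]
 [ 156.4  -23.2]
 [ 248.9 -392.8]
 [-528.  -561.4]]
```

play_rows --pt "3.5 -1.2 0 0 0 0 0" --pt "3.5 -1.2 0 0 0 0 0" --pt "0 0 0 0 0 0 0"

```text
time_s: 5.6
eef_pos: [527.8, -78.9, 51.3]
ee_rot: [-0.002, 0.987, -0.163, -0.001]
force: [0.8, 0.7, 0.7]
grip_width: 0.5
```

```bash
python3 -c "
from h import *
rep()"
```

```text
t 5.6 z 51.33830832529452 plat 15.854112555622233 -79.4277431860984 F [0.7881543  0.74493795 0.69049982] zax [-0.00069183  0.00348495] yaw -18.781660688744616
```

```bash
python3 - <<'E'
from h import *
b=snap('scene','sc5')['img'][210:270,176:276]; snap('top','top5')
cv2.imwrite('pics/s5.png',cv2.resize(b,(800,480),interpolation=cv2.INTER_CUBIC))
a=cv2.imread('pics/top5.png')[105:155,255:330]
cv2.imwrite('pics/t5.png',cv2.resize(a,(750,500),interpolation=cv2.INTER_CUBIC))
E
```

```text
(no output)
```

View pics/s5.png

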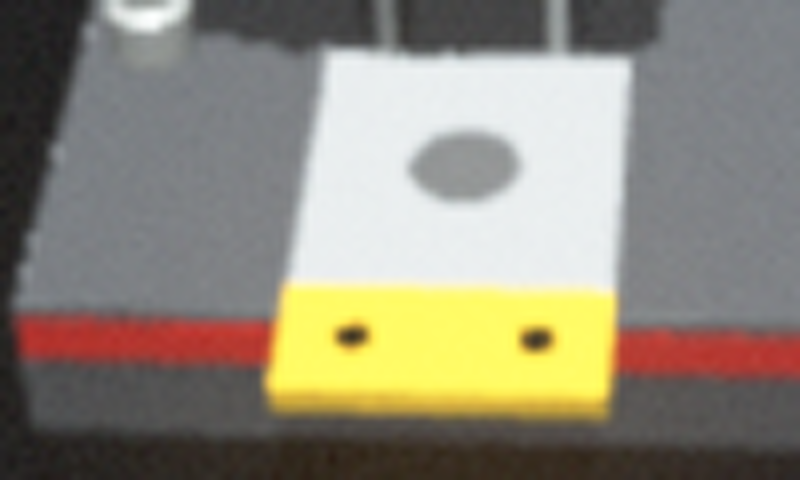

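View pics/t5.png

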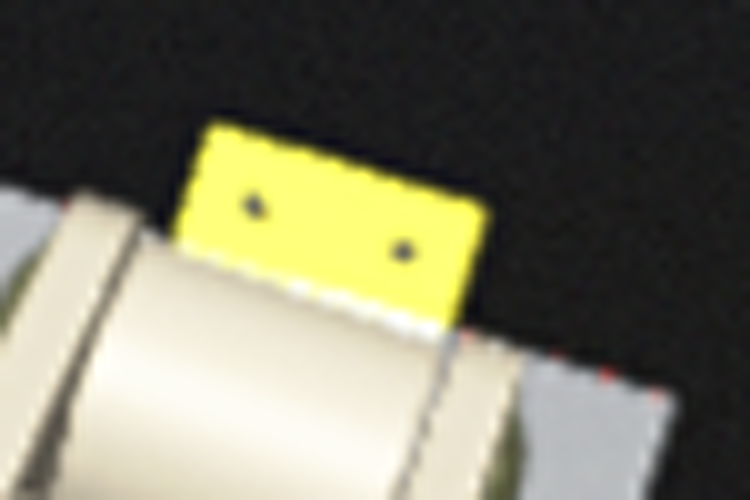

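Scene crop: the yellow tip runs (270,388)–(612,402), the paint line (283,284)–(616,293), the plain end (323,52)–(632,58), and the platform edge passes (15,313), (272,322), (617,330) and (800,333). In the top crop the tip corners are at (208,122) and (490,210).

```bash
python3 - <<'E'
from h import *
k,sn=np.cos(-.3301),np.sin(-.3301); R=np.array([[k,sn],[-sn,k]]); o=np.array([538.5,1.4])
def P(c,u,v,z): return (R@(ray(c,u,v,z)[:2]-o)).round(1)
c=load('sc5'); t=lambda u,v:((u+.5)/8-.5+176,(v+.5)/8-.5+210)
for n,L,z in [('tip',[(270,388),(612,402)],58),('paint',[(283,284),(616,293)],58),('trail',[(323,52),(632,58)],58),('edge',[(15,313),(272,322),(617,330),(800,333)],50)]:
    print(n,[P(c,*t(*p),z).tolist() for p in L])
c=load('top5'); t=lambda u,v:((u+.5)/10-.5+255,(v+.5)/10-.5+105)
for n,L,z in [('tip',[(208,122),(490,210)],58),('edge',[(677,398),(560,358)],50)]: print(n,[P(c,*t(*p),z).tolist() for p in L])
p,e=fit(load('sc5'),[((u+.5)/8-.5+176,(v+.5)/8-.5+210) for u,v in [(612,402),(270,388),(323,52),(632,58)]],140,90,58)
print(R@(p[:2]-o),np.degrees(p[2]+.3301),e)
E
```

```text
tip [[166.0, -123.7], [167.9, -32.2]]
paint [[125.8, -125.3], [126.1, -33.3]]
trail [[25.4, -126.1], [25.0, -33.6]]
edge [[131.6, -199.8], [132.6, -128.1], [132.3, -32.8], [131.7, 17.5]]
tip [[168.3, -28.8], [168.4, -123.6]]
edge [[130.3, -199.0], [131.2, -159.6]]
[ 96.05321335 -78.90098756] 0.40175666921047654 [-2.4 -0.5  0.4  0.2  1.5  1.3  0.5 -1. ]
```

```bash
cat > prof.py <<'E'
from h import *
k,sn=np.cos(-.3301),np.sin(-.3301); R=np.array([[k,sn],[-sn,k]]); o=np.array([538.5,1.4])
def prof(f,ch,y,z,x0,x1):
    c=load(f); im=cv2.imread(f'pics/{f}.png').astype(np.float32)
    x=np.arange(x0,x1,.25); uv=np.array([proj(c,[*(R.T@np.array([a,y])+o),z]) for a in x],np.float32)
    g=cv2.remap(im,uv[None,:,0],uv[None,:,1],cv2.INTER_LINEAR)[0]
    g=g@np.array(ch,np.float32); h=(g[:16].mean()+g[-16:].mean())/2
    i=np.where(np.diff(np.sign(g-h)))[0]
    return x[i[len(i)//2]]+.125 if len(i) else np.nan
def run(n,f,ch,ys,z,x0,x1):
    v=np.array([prof(f,ch,y,z,x0,x1) for y in ys]); s=np.polyfit(ys,v,1)[0]
    print(f,n,'med',np.median(v),'std',v.std().round(2),'slope deg',np.degrees(s).round(2))
def all_(top,sc,d=0):
    P=np.arange(-112,-42,4.)
    run('tip',top,[0,1,1],P,58,155+d,181+d); run('tip',sc,[1,0,2],P,58,155+d,173+d) if 0 else None
    run('edge',top,[1,1,0],np.r_[-190:-150:4],50,118,142); run('edge0',  'top1',[1,1,0],np.r_[-190:190:8],50,118,142)
    run('paint',sc,[1,0,0],P,58,115+d,138+d)
    run('edge',sc,[1,1,0],np.r_[-190:-135:4],50,122,140); run('edge',sc,[1,1,0],np.r_[-20:180:6],50,122,140)
    run('trail',sc,[1,1,1],P,58,12+d,38+d)
E
python3 -c "
from prof import *
all_('top5','sc5')"
```

```text
top5 tip med 169.125 std 0.2 slope deg -0.03
top5 edge med 130.125 std 0.23 slope deg 0.15
top1 edge0 med 129.875 std 0.42 slope deg -0.07
sc5 paint med 125.875 std 0.24 slope deg -0.17
sc5 edge med 131.625 std 0.51 slope deg 1.53
sc5 edge med 131.25 std 0.48 slope deg 0.05
sc5 trail med 24.375 std 0.73 slope deg -1.37
```

```bash
python3 - <<'E'
from prof import *
for f,rng in (('top1',0),('sc1',0)):
    c=load(f); im=cv2.imread(f'pics/{f}.png')
    g=cv2.GaussianBlur(im,(3,3),0)
    # gray circle centroid on each plate, and corners by refining: use color masks
    b,gr,r=[im[...,i].astype(int) for i in range(3)]
    for n,m in (('yel',(r>150)&(gr>130)&(b<140)),('blu',(b>150)&(r<120))):
        m=m.astype(np.uint8); nl,lab,st,ce=cv2.connectedComponentsWithStats(m)
        for i in range(1,nl):
            q=R@(ray(c,*ce[i],58)[:2]-o)
            if st[i,4]>60 and abs(q[0])<130 and abs(q[1])<190: print(f,n,st[i,4],'centroid',q)
for f in('top1','sc1'):
    run('near edge',f,[1,1,1],np.r_[-60:-20:4] ,50,-142,-118)
    run('far edge',f,[1,1,0],np.r_[-180:180:6],50,118,142)
# profiles across edge & plate in sc5
c=load('sc5'); im=cv2.imread('pics/sc5.png').astype(np.float32)
for y,z,x0 in((20,50,118),(-160,50,118),(-80,58,118)):
    print(y,z)
    for x in range(x0,x0+20 if z==50 else x0+64,2):
        u,v=proj(c,[*(R.T@np.array([x,y])+o),z]); print(x,round(v,1),cv2.remap(im,np.float32([[u]]),np.float32([[v]]),cv2.INTER_LINEAR)[0,0].astype(int).tolist(),end='; ')
    print()
E
```

```text
top1 yel 295 centroid [ 58.06907904 -89.47650736]
sc1 yel 149 centroid [ 19.18847439 182.66318005]
sc1 yel 564 centroid [ 62.79644596 -91.28836138]
sc1 blu 509 centroid [25.4342341  97.37538854]
top1 near edge med -130.625 std 0.2 slope deg -0.15
top1 far edge med 129.875 std 0.39 slope deg -0.07
sc1 near edge med -131.625 std 0.19 slope deg -0.61
sc1 far edge med 131.5 std 0.45 slope deg -0.04
20 50
118 246.9 [133, 130, 127]; 120 247.5 [133, 130, 126]; 122 248.1 [133, 129, 125]; 124 248.8 [132, 128, 124]; 126 249.4 [128, 124, 122]; 128 250.0 [121, 118, 121]; 130 250.7 [105, 104, 125]; 132 251.3 [88, 88, 136]; 134 252.0 [68, 71, 156]; 136 252.6 [58, 63, 169]; 
-160 50
118 244.9 [130, 128, 125]; 120 245.5 [130, 127, 124]; 122 246.1 [130, 126, 124]; 124 246.7 [130, 126, 124]; 126 247.4 [127, 124, 122]; 128 248.0 [121, 120, 119]; 130 248.6 [105, 105, 121]; 132 249.3 [88, 89, 131]; 134 249.9 [70, 73, 153]; 136 250.5 [56, 62, 167]; 
-80 58
118 243.1 [239, 238, 234]; 120 243.8 [238, 239, 236]; 122 244.4 [227, 241, 241]; 124 245.0 [209, 244, 249]; 126 245.6 [164, 247, 252]; 128 246.3 [129, 249, 254]; 130 246.9 [108, 250, 254]; 132 247.5 [103, 251, 255]; 134 248.2 [101, 251, 255]; 136 248.8 [102, 251, 255]; 138 249.4 [101, 251, 255]; 140 250.1 [101, 251, 255]; 142 250.7 [101, 251, 255]; 144 251.4 [102, 251, 255]; 146 252.0 [102, 251, 255]; 148 252.7 [102, 251, 255]; 150 253.3 [101, 251, 255]; 152 254.0 [100, 251, 255]; 154 254.6 [100, 251, 255]; 156 255.3 [100, 251, 255]; 158 255.9 [101, 251, 255]; 160 256.6 [101, 251, 255]; 162 257.3 [98, 249, 254]; 164 257.9 [91, 244, 254]; 166 258.6 [81, 226, 247]; 168 259.3 [72, 205, 236]; 170 259.9 [67, 184, 221]; 172 260.6 [66, 158, 189]; 174 261.3 [67, 128, 151]; 176 262.0 [70, 91, 102]; 178 262.7 [73, 82, 87]; 180 263.3 [70, 74, 79];
```

```bash
python3 - <<'E'
from prof import *
def circ(f,u,v,h=6):
    c=load(f); im=cv2.imread(f'pics/{f}.png').astype(float).mean(2); u0,v0=round(u),round(v)
    a=im[v0-h:v0+h+1,u0-2*h+3:u0+2*h-2]; w=np.clip(a.max()-a-15,0,None)
    y,x=np.indices(a.shape); U=(w*x).sum()/w.sum()+u0-2*h+3; V=(w*y).sum()/w.sum()+v0-h
    print(f,'px',U.round(2),V.round(2),'plat',(R@(ray(c,U,V,58)[:2]-o)).round(2))
s=600/130
circ('top1',456.5/s+174.5,345.5/s+99.5,6); circ('top1',202.5/s+174.5,320.5/s+99.5,6)
circ('sc1',237,206,6); circ('sc1',307,205,6); circ('sc5',234,230.6,7)
for f in('top1','top4','top5'):
    im=cv2.imread(f'pics/{f}.png').astype(int); c=load(f)
    m=((im[...,2]>150)&(im[...,1]>130)&(im[...,0]<140)).astype(np.uint8); n,l,st,ce=cv2.connectedComponentsWithStats(m)
    for i in range(1,n):
        if st[i,4]>150:
            q=R@(ray(c,*ce[i],58)[:2]-o)
            if abs(q[1])<130 and q[0]>0: print(f,st[i,4],q)
E
```

```text
top1 px 273.55 174.61 plat [-12.5  -81.53]
top1 px 218.43 169.07 plat [-50.07  90.16]
sc1 px 234.71 206.12 plat [-14.43 -84.37]
sc1 px 305.47 201.5 plat [-38.88  90.08]
sc5 px 233.64 230.34 plat [ 75.17 -79.34]
top1 295 [ 58.06907904 -89.47650736]
top4 339 [142.25322897 -76.81057265]
top5 345 [148.93733494 -76.12337694]
```

The top view gives about 39 mm of overhang and the scene view about 35 mm, possibly because there is a gap above the red stripe. I'll back off and check from above with the wrist camera.

play_rows --pt "-9.5 3.2 0.5 0 0 0 0" --pt "-9.5 3.2 2 0 0 0 0" --pt "0 0 35 0 0 0 0" --pt "0 0 35 0 0 0 0" --pt "0 0 35 0 0 0 0"

```text
time_s: 6.12
eef_pos: [503.7, -70.8, 155.7]
ee_rot: [-0.003, 0.987, -0.163, -0.007]
force: [0.5, 0.4, -0.1]
grip_width: 0.501
```

play_rows --pt "19 -6.5 35 0 0 0 0" --pt "19 -6.5 0 0 0 0 0" --pt "19 -6.5 0 0 0 0 0" --pt "0 0 0 0 0 0 0"

```text
time_s: 6.45
eef_pos: [564.6, -91.4, 202.7]
ee_rot: [-0.001, 0.987, -0.163, 0.001]
force: [0.8, -0.6, -1.0]
grip_width: 0.501
```

```bash
python3 - <<'E'
from h import *
rep(); c=snap('wrist','w6'); print(c['fx'],c['fy'],c['cx'],c['cy'],np.array(c['world_to_cam']).round(3).tolist())
cv2.imwrite('pics/w6b.png',cv2.resize(c['img'],(800,600),interpolation=cv2.INTER_CUBIC))
E
```

```text
t 6.45 z 202.71988049081753 plat 54.73740543768595 -79.33482266489781 F [ 0.81641506 -0.58076501 -0.9835221 ] zax [0.00238708 0.00241985] yaw -18.782211650579498
297.3186396354542 297.3186396354542 256.83386814670513 191.65092047756073 [[-0.322, -0.947, -0.003, 95.251], [0.914, -0.309, -0.264, -517.659], [0.248, -0.088, 0.965, -498.52], [0.0, 0.0, 0.0, 1.0]]
```

View pics/w6b.png

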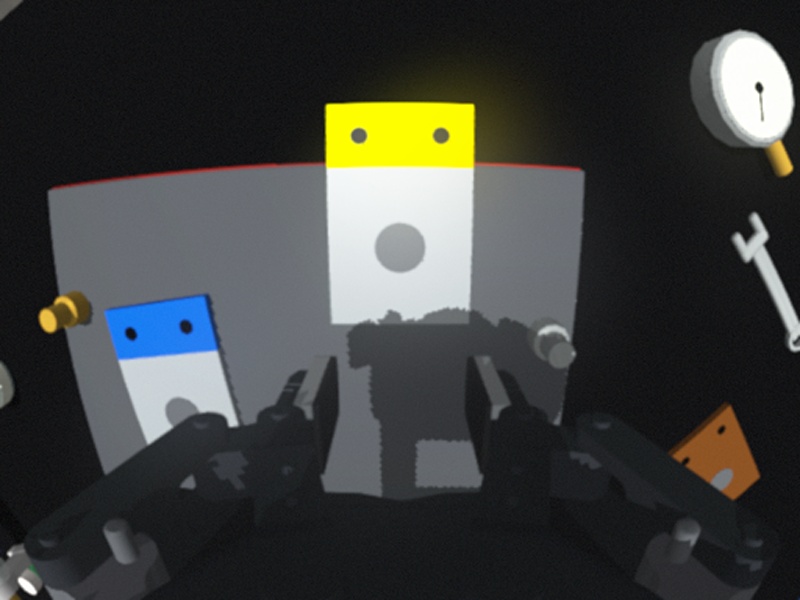

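The wrist view is clear. The paint line (328–473,167) lies almost on the platform edge (290,165)–(500,165), and the plate is square. I'll measure it with the fisheye model.

```bash
cat > fe.py <<'E'
import prof; from prof import *
def pf(c,p):
    M=np.array(c['world_to_cam']); q=M[:3,:3]@np.array(p)+M[:3,3]; x,y,z=q[0],-q[1],-q[2]
    r=np.hypot(x,y); t=np.arctan2(r,z); return c['cx']+c['fx']*t*x/r, c['cy']+c['fy']*t*y/r
prof.proj=pf
def go(f,d=0):
    P=np.arange(-110,-46,4.)
    run('tip',f,[0,1,1],P,58,158+d,180+d); run('paint',f,[1,0,0],P,58,120+d,140+d); run('trail',f,[1,1,1],np.arange(-50,-40,2.),58,18+d,38+d)
    run('edge L grey',f,[1,1,0],np.r_[-22:10:4],50,120,138); run('edge R grey',f,[1,1,0],np.r_[-160:-135:4],50,120,138)
    run('edge all',f,[1,1,0],np.r_[-160:-135:4,-22:60:4],50,120,138)
    c=load(f); im=cv2.imread(f'pics/{f}.png').astype(np.float32)
    for y in(-10,-145):
        for x in np.arange(124,138,1):
            u,v=pf(c,[*(R.T@np.array([x,y])+o),50]); print(x,cv2.remap(im,np.float32([[u]]),np.float32([[v]]),1)[0,0].astype(int).tolist(),end='; ')
        print()
E
python3 -c "
from fe import *
go('w6')"
```

```text
w6 tip med 161.0 std 0.17 slope deg -0.0
w6 paint med 125.125 std 0.21 slope deg 0.06
w6 trail med 26.625 std 0.3 slope deg -0.0
w6 edge L grey med 125.875 std 0.42 slope deg -2.6
w6 edge R grey med 126.125 std 0.35 slope deg 2.43
w6 edge all med 125.25 std 1.39 slope deg -0.76
124 [117, 111, 108]; 125 [116, 111, 108]; 126 [117, 111, 108]; 127 [117, 111, 107]; 128 [113, 108, 109]; 129 [98, 96, 129]; 130 [68, 68, 139]; 131 [40, 42, 101]; 132 [25, 28, 48]; 133 [23, 25, 28]; 134 [20, 23, 22]; 135 [20, 22, 22]; 136 [21, 23, 23]; 137 [22, 22, 22]; 
124 [119, 120, 118]; 125 [119, 120, 119]; 126 [118, 120, 119]; 127 [119, 121, 119]; 128 [116, 119, 120]; 129 [104, 108, 138]; 130 [76, 88, 167]; 131 [50, 69, 145]; 132 [39, 61, 92]; 133 [37, 58, 64]; 134 [37, 58, 61]; 135 [36, 58, 61]; 136 [36, 58, 62]; 137 [36, 59, 62];
```

```bash
python3 - <<'E'
from fe import *
c=load('w6'); M=c['world_to_cam']; C=-M[:3,:3].T@M[:3,3]; print('cam plat',R@(C[:2]-o),C[2])
im=cv2.imread('pics/w6.png').astype(np.float32)
for y,a in((-60,'p'),(-100,'p'),(-60,'t'),(-100,'t'),(-42,'r')):
    for x in np.arange(*{'p':(120,138),'t':(160,178),'r':(20,36)}[a]):
        u,v=pf(c,[*(R.T@np.array([x,y])+o),58]); print(x,cv2.remap(im,np.float32([[u]]),np.float32([[v]]),1)[0,0].astype(int).tolist(),end='; ')
    print()
E
```

```text
cam plat [121.50592515 -80.11593115] 344.80849064893425
120 [246, 247, 244]; 121 [246, 247, 244]; 122 [247, 247, 245]; 123 [247, 247, 245]; 124 [247, 247, 245]; 125 [248, 248, 245]; 126 [236, 249, 248]; 127 [172, 252, 252]; 128 [63, 253, 254]; 129 [0, 254, 254]; 130 [0, 254, 254]; 131 [0, 254, 254]; 132 [0, 254, 254]; 133 [0, 254, 254]; 134 [0, 254, 254]; 135 [0, 254, 254]; 136 [0, 254, 254]; 137 [0, 254, 254]; 
120 [241, 243, 240]; 121 [241, 243, 240]; 122 [241, 243, 240]; 123 [241, 243, 240]; 124 [242, 244, 241]; 125 [243, 244, 241]; 126 [235, 246, 245]; 127 [170, 250, 251]; 128 [62, 252, 254]; 129 [0, 252, 254]; 130 [0, 252, 254]; 131 [0, 252, 254]; 132 [0, 252, 254]; 133 [0, 252, 254]; 134 [0, 253, 254]; 135 [0, 253, 254]; 136 [0, 253, 254]; 137 [0, 253, 254]; 
160 [0, 254, 254]; 161 [0, 254, 254]; 162 [0, 254, 254]; 163 [0, 254, 254]; 164 [0, 254, 254]; 165 [0, 255, 255]; 166 [0, 252, 252]; 167 [1, 217, 216]; 168 [9, 104, 104]; 169 [22, 35, 35]; 170 [20, 30, 31]; 171 [19, 32, 32]; 172 [19, 31, 31]; 173 [21, 32, 31]; 174 [21, 32, 32]; 175 [22, 30, 30]; 176 [23, 29, 29]; 177 [20, 27, 27]; 
160 [0, 253, 254]; 161 [0, 253, 254]; 162 [0, 254, 254]; 163 [0, 254, 254]; 164 [0, 254, 254]; 165 [0, 254, 254]; 166 [0, 252, 253]; 167 [0, 224, 227]; 168 [3, 116, 118]; 169 [22, 55, 57]; 170 [22, 54, 56]; 171 [23, 57, 58]; 172 [22, 53, 55]; 173 [18, 50, 52]; 174 [21, 50, 52]; 175 [21, 49, 50]; 176 [21, 48, 49]; 177 [24, 49, 49]; 
20 [115, 110, 106]; 21 [118, 113, 108]; 22 [119, 115, 109]; 23 [119, 116, 110]; 24 [119, 115, 109]; 25 [121, 117, 112]; 26 [136, 133, 127]; 27 [174, 170, 163]; 28 [213, 210, 202]; 29 [220, 218, 211]; 30 [220, 218, 210]; 31 [220, 218, 211]; 32 [221, 218, 211]; 33 [221, 218, 212]; 34 [221, 219, 212]; 35 [221, 219, 212];
```

Wrist reading: tip 167.8, paint line 127.5 and edge 129.7, so about 2 mm remains and the plate is square. I'll go back behind it and nudge.

play_rows --pt "-19.8 6.8 0 0 0 0 0" --pt "-19.8 6.8 0 0 0 0 0" --pt "-19.8 6.8 0 0 0 0 0" --pt "0 0 0 0 0 0 0"

```text
time_s: 6.83
eef_pos: [499.1, -68.7, 199.6]
ee_rot: [-0.002, 0.987, -0.163, -0.002]
force: [-0.4, 0.3, -0.4]
grip_width: 0.503
```

play_rows --pt "0 0 -34 0 0 0 0" --pt "0 0 -34 0 0 0 0" --pt "0 0 -34 0 0 0 0" --pt "0 0 -30 0 0 0 0" --pt "0 0 0 0 0 0 0"

```text
time_s: 7.25
eef_pos: [496.8, -67.5, 65.2]
ee_rot: [-0.001, 0.987, -0.163, 0.001]
force: [-1.6, -0.4, -0.1]
grip_width: 0.505
```

```bash
python3 -c "
from h import *
rep()"
```

```text
t 7.25 z 65.15376061412033 plat -17.1486429723589 -78.66392580800013 F [-1.61254305 -0.35370685 -0.09166771] zax [0.00226069 0.00250625] yaw -18.730637204497306
```

play_rows --pt "0 0 -8 0 0 0 0" --pt "0 0 -5 0 0 0 0" --pt "9.5 -3.2 0 0 0 -0.002 0" --pt "9.5 -3.2 0 0 0 0 0" --pt "0 0 0 0 0 0 0"

```text
time_s: 7.67
eef_pos: [517.9, -74.5, 55.4]
ee_rot: [-0.001, 0.987, -0.164, 0.003]
force: [0.2, 0.5, 0.7]
grip_width: 0.504
```

```bash
python3 -c "
from h import *
rep()"
```

```text
t 7.6667 z 55.420852536862284 plat 5.1213544850754715 -78.48114327865841 F [0.20405365 0.45165782 0.71119229] zax [0.00635147 0.00093561] yaw -18.834493326867474
```

play_rows --pt "0 -0.5 -4 0 0.006 0 0" --pt "3.8 -1.3 0 0 0 0 0" --pt "0 0 0 0 0 0 0"

```text
time_s: 7.92
eef_pos: [522.6, -76.6, 53.4]
ee_rot: [-0.0, 0.987, -0.164, 0.002]
force: [0.5, -0.8, 0.3]
grip_width: 0.499
```

```bash
python3 -c "
from h import *
rep()"
```

```text
t 7.9167 z 53.418026127018585 plat 10.292639700530248 -78.9695696663358 F [ 0.49438108 -0.78366372  0.32330357] zax [ 0.00345887 -0.00056172] yaw -18.820477357114548
```

play_rows --pt "0 0 -2 0 0.003 0 0" --pt "3.5 -1.2 0 0 0 -0.001 0" --pt "0 0 0 0 0 0 0"

```text
time_s: 8.17
eef_pos: [526.2, -77.8, 51.8]
ee_rot: [0.0, 0.986, -0.164, 0.0]
force: [0.1, 0.5, -0.4]
grip_width: 0.5
```

```bash
python3 -c "
from h import *
rep()"
```

```text
t 8.1667 z 51.761206402897216 plat 14.03559487787745 -78.91665608131825 F [ 0.11248783  0.48367461 -0.39703113] zax [ 0.00060921 -0.00073385] yaw -18.880165271374004
```

play_rows --pt "3.4 -1.1 0 0 0 0 0" --pt "0 0 0 0 0 0 0"

```text
time_s: 8.33
eef_pos: [529.6, -78.9, 51.7]
ee_rot: [0.0, 0.986, -0.164, -0.0]
force: [0.2, -0.2, -0.2]
grip_width: 0.498
```

```bash
python3 -c "
from h import *
rep()"
```

```text
t 8.3333 z 51.67213020297572 plat 17.636224717964847 -78.8095497546981 F [ 0.22838019 -0.15040924 -0.1670184 ] zax [-0.00010299 -0.000444  ] yaw -18.878284867330745
```

Now at 17.6 as intended. I'll retreat and check again from above.

play_rows --pt "-9.5 3.2 0.5 0 0 0 0" --pt "-9.5 3.2 2 0 0 0 0" --pt "0 0 35 0 0 0 0" --pt "0 0 35 0 0 0 0" --pt "0 0 35 0 0 0 0"

```text
time_s: 8.75
eef_pos: [505.8, -70.8, 155.5]
ee_rot: [-0.001, 0.986, -0.164, -0.008]
force: [0.3, -0.2, -1.1]
grip_width: 0.499
```

play_rows --pt "19 -6.5 35 0 0 0 0" --pt "19 -6.5 0 0 0 0 0" --pt "19 -6.5 0 0 0 0 0" --pt "0 0 0 0 0 0 0"

```text
time_s: 9.08
eef_pos: [566.5, -91.3, 202.1]
ee_rot: [0.0, 0.986, -0.164, -0.0]
force: [0.4, -0.4, -0.4]
grip_width: 0.5
```

```bash
python3 - <<'E'
from h import *
rep(); c=snap('wrist','w7'); snap('scene','sc7'); snap('top','top7')
from fe import *
im=cv2.imread('pics/w7.png').astype(np.float32)
def cross(ch,y,z,x0,x1,h):
    x=np.arange(x0,x1,.1); g=np.array([cv2.remap(im,*[np.float32([[q]]) for q in pf(c,[*(R.T@np.array([a,y])+o),z])],1)[0,0,ch] for a in x])
    return x[np.where(g<h)[0][0]].round(1)
print('paint',[cross(0,y,58,122,136,130) for y in(-115,-100,-80,-60,-45)])
print('tip',[cross(2,y,58,160,180,140) for y in(-115,-100,-80,-60,-45)])
print('edge',[cross(0,y,50,120,140,78) for y in(-170,-150,-130,-20,0,40)])
w=cv2.imread('pics/w7.png')[50:225,150:400]; s=cv2.imread('pics/sc7.png')[150:290,150:380]
cv2.imwrite('pics/v7.png',np.vstack([cv2.resize(w,(460,320)),cv2.resize(s,(460,280))]))
E
```

```text
t 9.0833 z 202.12581503788002 plat 56.59726205546904 -78.65065330174801 F [ 0.43200856 -0.36341444 -0.39980805] zax [-0.00082273 -0.00010628] yaw -18.86523963351253
paint [np.float64(129.3), np.float64(129.4), np.float64(129.5), np.float64(129.4), np.float64(129.3)]
tip [np.float64(169.7), np.float64(169.8), np.float64(169.7), np.float64(169.7), np.float64(169.5)]
edge [np.float64(129.8), np.float64(130.1), np.float64(130.2), np.float64(129.7), np.float64(129.7), np.float64(129.4)]
```

View pics/v7.png

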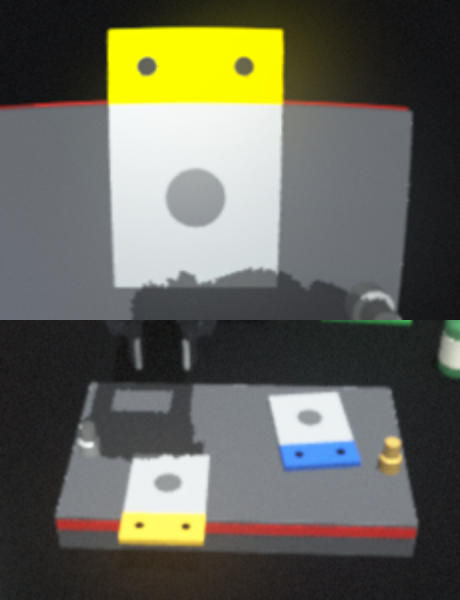

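The wrist view shows the paint line on the platform edge, with tip minus edge about 39.8 mm. The plate is square and flat, and the other things on the platform have not moved. The gripper is clear, so I'm handing in.

```bash
python3 -c "
from h import *
print(ctrl.finish_job(), sense()['time_s'])"
```

```text
the job is handed in; nothing more can be done
the job is handed in; nothing more can be done
```

The yellow-ended plate now hangs about 39.8 mm over the red-striped far edge, within about 0.3° of square and lying flat. I pushed it from its plain end with both fingertips, half open, in one long push and a final 2 mm nudge. I handed the job in at about 9 s of robot time, with the gripper well clear.

- **Last check:** the wrist camera put the paint line at 129.4 mm, the platform edge at about 129.8 mm and the plate's tip at 169.7 mm, all measured from the platform's centre. In the last pictures the blue-ended plate and the couplings appear unmoved. I did not measure the gauge, spanner, jar and bottle again, but nothing came near them.
- **Disagreement:** before the nudge the three cameras gave different overhangs: top about 39 mm, wrist 38 mm and scene 35 mm. I trusted the wrist camera because it was close and nearly overhead. The scene view probably read short because the red stripe seems to start slightly below the edge.
- **Mistake:** while feeling for the platform surface I briefly pressed the fingertips on the bare stone. The wrist force reached about 103 N in all, 101 N of it downward, which is under the 120 N limit. It is above 40 N, but that limit is for the arm and the gripper's body, and only the fingertips touched. Nothing was moved by it.

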